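# Fit the backing disc into the mirror frame

### The job

The carved mirror frame lies face down with its round backing disc lying on it, partly beside the recess. With the fingertips, push the disc across the rim until it drops flat into the recess - slide it, do not pick it up - then push both turn buttons round until they point straight in to the middle of the disc and hold it. Leave the tin, the bottle and the gouge where they are.

Things in the scene. Friction and masses are not known exactly. Their poses are not given: they have to be found in the camera images.
- frame: Carved brown wooden mirror frame, leafy outline, 310 mm long (its x) by 216 mm wide (its y), lying face down on a thin non-slip mat; it does not shift. Origin: on the bench under the recess centre, z up. Its flat back is 34 mm above the bench. A brass hanging ring marks the +x end; the disc starts on the -x half.
- recess (a point): Centre of the recess floor, the grey back of the mirror already inside. The round recess is 96 mm across and 7 mm deep, its floor 27 mm above the bench, its rim level with the frame's flat back.
- disc: Loose round pale wooden backing disc, 90 mm across, 6 mm thick, about 30 g. Origin: centre of its underside. It starts flat on the back of the frame, centre 74 to 91 mm from the recess centre, its edge just over the recess or up to 19 mm over it; seated, its top is 1 mm below the flat back.
- button_left (a joint): Turn of the left dark wooden turn button about its upright brass screw, rad. 0: points straight in over the recess (-y of the frame); 1.57: along +x of the frame, clear of it; grows counterclockwise from above, stops at -0.5 and 2.7. 14 mm wide, 36 mm from screw to tip, 10 mm behind the screw. Stays where left; about 1 N at the tip turns it.
- button_left_tip (a point): On top of the left turn button, 30 mm from its screw, near the tip; 41.5 mm above the bench (the button is 7 mm thick). Its screw is at x 0, y +66 mm of the frame.
- button_right (a joint): The same for the right turn button, mirrored: 0 points straight in over the recess (along +y of the frame), 1.57 along +x of the frame; grows clockwise seen from above.
- button_right_tip (a point): On top of the right turn button, 30 mm from its screw, near the tip; 41.5 mm above the bench. Its screw is at x 0, y -66 mm of the frame.
- tin: Wax tin with red lid, 66 mm across, 29 mm tall, standing on the bench beside the frame; origin under its centre. Leave alone.
- glue: White glue bottle with orange cap, 54 mm across, 140 mm tall, standing on the bench beside the frame; origin under its centre. Leave alone.
- gouge: Carving gouge, 255 mm long, dark wooden handle and steel blade, 28 mm high, lying on the bench beside the frame; origin on the bench under its middle, x towards the blade. Leave alone.
Not all that is in view belongs to the job. What is shaped like the disc but blue or turquoise is not meant.

How it is judged:
By the outcome, as a careful person would: the job done as asked, in the order asked, and still so for the second after the job is handed in, with the robot touching nothing.
It also fails if it takes over 64 s, if anything falls off the work surface, if the arm or the gripper's body presses on something with over 40 N, if the wrist force passes 120 N, or if a joint passes its speed limit or range.

### The arm

A 6-joint arm with a two-finger parallel gripper is mounted at the origin on the work surface. World frame = base frame: x ahead of the robot, y to its left, z up, the work surface at z = 0. Lengths are in m, angles in degrees, forces in N, time in s.
With the tool pointing down it reaches from about 0.25 to 0.725 m from the base axis. Payload 9.7 kg.
Tool frame: the origin (TCP) lies at the very end of the fingers, on their centre line; the grasp point (between the pads) lies grasp_offset behind it (grasp_offset is the distance from the TCP to the grasp point, in m); z points along the fingers, y is the line along which they close (so a half turn about z gives the same grasp; the last joint's range is limited). The gripper opens to 85 mm and grips with 20 to 120 N. Pads are 22 mm wide; open, the fingers measure 114 mm over their backs; the gripper's body (76 mm by 85 mm) begins 54 mm behind the grasp point. The pads swing forward as they close: fully open they stand 13 mm farther back than shut.
Start: joints at [-73.453, 4.979, 10.078, 95.1, 0, 90], TCP at [0.157, -0.527, 0.2] pointing down, gripper open.
Joint ranges: [-179.16, 179.16], [-48.56, 103.87], [-65.8, 70.77], [-126.05, 130.52], [-82.76, 87.17], [-180, 180]. Speed limits (degrees/s): [127.2, 127.2, 147.25, 180, 180, 180].

### API

Orientations are given as [roll, pitch, yaw] about the fixed x, y, z axes, in that order (R = Rz(yaw) Ry(pitch) Rx(roll)).
In Python, from workcell import get_obs, camera, calibration, job_done, recognise, cut_out, mark_of, grasp_offset gives the robot as it stands.
- The arm moves only by the tool servo_tool, never from a script. Its argument "moves" is a list of rows, each a list of 3 entries, a list of its own where there are three numbers: the turn, a rotation vector about the tool's x, y, z in degrees, then the shift along the tool's x, y, z in m, then the opening in per cent of the stroke, from 0 (shut) to 100 (fully open). In form: [[[ax, ay, az], [x, y, z], claw], ...]. A call has 1 to 12 rows; each row shifts and turns the commanded pose from where the row before left it, along the tool's axes as they then stand; what a row does not reach is not made up. A row lasts 1/10 s, in which the tool goes at most 50 mm and 8.59 degrees, less where a joint would pass 70% of its speed; a pose out of reach is approached as far as the arm can. A call is refused whole if a number of a shift passes 0.05 or a number of a turn 8.59, either way. A call with a gripper value outside its range is refused whole. The fingers move at their own pace and stop on an object; "force" is the grip in N (left out, the last holds). Time passes only in rows, so rows that do not move let the fingers close. It gives the time, the measured TCP pose, the force, the opening and the grip force at its end, in the units of the state.
- get_obs(): the state, without advancing time (a new reading comes with each control period).
- camera(name): name is "side" or "top"; returns (picture, depth): 384x512x3 uint8, red, green, blue; 384x512 float32, m along the optical axis (not along the pixel's ray), 0 where there is no reading.
- calibration(name): a dict with "camera_matrix" (3x3 intrinsics, pixels), "R" (3x3) and "t" (3): a world point X has camera coordinates R X + t. Camera axes: x right, y down, z forward; pixel columns grow to the right and rows downward; lengths in m; the calibration is good to about 2 mm. A picture is of the moment at which its call begins. calibration takes no time and is no camera call.
- job_done(): hands the job in; it is judged then, once.
Trained networks look in the newest picture that a camera, given by its name, has taken for a name from the list of things; names that differ only in an ending like _2 or _b are one class to them, and where a whole thing is asked for, a point or a joint stands for the part that bears it (a point fixed in the world has none). Each returns a list of dicts, best first, with "score" (0 to 1); they miss things now and then, are a little off and sometimes report something else, mostly with a low value. They report only what shows in the picture. A call takes as long as a camera call. They do not tell look-alikes from the thing itself.
- recognise(name, camera): "xyz" ([x, y, z] in m, in the coordinates of the camera as it stood for that picture, good to about 4 mm: the middle of the surface that is visible of it).
- cut_out(name, camera): "mask" (384x512 bool, what is visible of it).
- mark_of(name, camera): "xyz" ([x, y, z] in m, in the coordinates of the camera as it stood for that picture, good to about 4 mm: a listed point, or the origin of a listed thing).
The state is a dict: "time": time; "q": joint angles; "qd": joint speeds; "joint_efforts": joint torques, N m; "ee_pos": TCP position; "tcp_rot": TCP orientation; "wrist_force": force on the tool from outside, world axes, zero at the start; "torque": the same for the moment, N m; "opening": finger opening in m; "grasp_force": force on a finger pad.
Only numpy, scipy, OpenCV 4.12 (cv2) and the standard library are available. Lean on these libraries where they do the work, as an engineer would, in place of code of your own. Each camera call takes 0.05 s, during which the arm holds its last target. There are 200 camera calls.

## Working session

There is one attempt and no reset: what is moved stays moved. The work goes in short steps, Python scripts to look and compute and a tool call to move; the robot and the scene stay as the last step left them, time stands still between calls to the robot, and variables do not carry over. Pictures are saved under pics/ and viewed, at most 10 in all, crops included, and the job is handed in when it is done.

Besides the shell and the picture viewer there is one more tool, called after "Request:" as name([rows], argument=value, ...), one row to a line, values as JSON. servo_tool: Moves the arm, as the interface text tells. Its arguments: {"type":"object","properties":{"moves":{"type":"array"},"force":{"type":"number"}},"required":["moves"]}

```bash
mkdir -p pics
cat > h.py <<'E'
import numpy as np, cv2
from workcell import *
def w(cam,p):
    c=calibration(cam); return np.array(c["R"]).T@(np.array(p)-np.array(c["t"]))
def px(cam,X):
    c=calibration(cam); p=np.array(c["camera_matrix"])@(np.array(c["R"])@np.array(X)+np.array(c["t"])); return p[:2]/p[2]
def ray(cam,uv,z):
    c=calibration(cam); R=np.array(c["R"]); o=-R.T@np.array(c["t"])
    d=R.T@np.linalg.inv(np.array(c["camera_matrix"]))@np.array([uv[0],uv[1],1.]); return o+d*(z-o[2])/d[2]
E
python3 - <<'E'
from h import *
print(grasp_offset, get_obs()["ee_pos"],get_obs()["tcp_rot"])
for c in ["top","side"]:
    im,d=camera(c); cv2.imwrite(f"pics/{c}0.png",im[:,:,::-1])
    for n in ["frame","recess","disc","button_left_tip","button_right_tip","tin","glue","gouge"]:
        print(c,n,[(np.round(w(c,r["xyz"]),4).tolist(),round(r["score"],2)) for r in mark_of(n,c)[:3]])
E
```

```text
0.0187 [ 0.15656977 -0.52696245  0.19948996] [-1.79924236e+02 -8.34848994e-04  1.65465501e+01]
top frame [([0.557, -0.0764, 0.0016], 0.71)]
top recess []
top disc [([0.7356, -0.3348, 0.0021], 0.97), ([0.6263, -0.1198, 0.0401], 0.91), ([0.5339, -0.4479, 0.0011], 0.86)]
top button_left_tip [([0.4981, -0.1394, 0.0398], 0.6)]
top button_right_tip [([0.5606, 0.003, 0.0394], 0.55), ([0.497, -0.1383, 0.0399], 0.4)]
top tin [([0.5024, 0.343, -0.0007], 0.64)]
top glue [([0.6272, 0.3413, -0.0013], 0.73)]
top gouge [([0.4974, -0.3232, 0.0004], 0.92), ([0.6284, 0.3431, -0.0003], 0.27)]
side frame [([0.5566, -0.0781, -0.0008], 0.95)]
side recess [([0.5552, -0.0816, 0.031], 0.68)]
side disc [([0.8472, -0.0158, 0.0003], 0.93), ([0.7359, -0.3353, 0.0037], 0.8), ([0.5362, -0.4453, 0.0004], 0.65)]
side button_left_tip [([0.4986, -0.139, 0.038], 0.41)]
side button_right_tip [([0.5656, 0.0034, 0.0374], 0.4)]
side tin [([0.5052, 0.3448, 0.0001], 0.5)]
side glue [([0.6261, 0.3382, 0.0007], 0.73)]
side gouge [([0.5033, -0.3291, 0.0005], 0.67)]
```

View pics/top0.png

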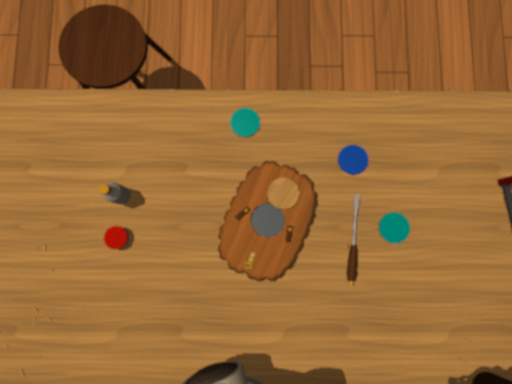

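View pics/side0.png

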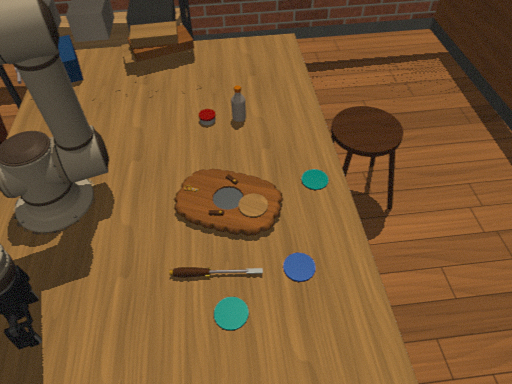

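The top view shows the disc at about (284,192), the recess at (268,220), the buttons at (242,213) and (290,234), and the ring at (250,262), so frame +x points back to the robot. Next I'll take finer measurements.

Run:
```python
from h import *
im,d=camera("top")
cv2.imwrite("pics/crop.png",cv2.resize(im[150:290,200:340,::-1],(560,560),interpolation=cv2.INTER_CUBIC))
hsv=cv2.cvtColor(im,cv2.COLOR_RGB2HSV)
def big(m):
    n,l,s,c=cv2.connectedComponentsWithStats(m.astype(np.uint8)); i=1+np.argmax(s[1:,4]); return l==i
sub=np.zeros(im.shape[:2],bool); sub[160:282,216:320]=1
g=big((hsv[...,1]<90)&sub)
ct=max(cv2.findContours(g.astype(np.uint8),0,2)[0],key=cv2.contourArea)
e=cv2.minEnclosingCircle(ct); print("recess",e,cv2.fitEllipse(ct),ray("top",e[0],.027), )
for n in ["disc","button_left","button_right","frame"]:
  for r in cut_out(n,"top")[:3]:
    m=r["mask"]; c=cv2.moments(m.astype(np.uint8),True)
    u=np.array([c["m10"],c["m01"]])/c["m00"]; z=.04 if n!="frame" else .034
    ang=.5*np.arctan2(2*c["mu11"],c["mu20"]-c["mu02"])
    print(n,round(r["score"],2),m.sum(),u.round(1),ray("top",u,z).round(4),np.degrees(ang).round(1), np.median(im[m],0))
print(np.array(calibration("top")["camera_matrix"]),np.array(calibration("top")["R"]).round(3))
print(px("top",[.557,-.078,.034]))
```

```text
recess ((267.3888854980469, 219.5), 16.578569412231445) ((267.12921142578125, 219.81173706054688), (31.272296905517578, 32.5566520690918), 132.0647735595703) [ 0.55464976 -0.08099588  0.027     ]
disc 0.73 799 [282.  192.8] [ 0.6291 -0.1219  0.04  ] -86.9 [175. 124.  65.]
disc 0.67 702 [244.2 121.4] [ 0.8368 -0.0139  0.04  ] 12.5 [ 14.5 141.  121. ]
disc 0.67 679 [351.9 158.8] [ 0.7276 -0.322   0.04  ] 10.1 [ 24.  68. 138.]
frame 0.61 7617 [264.9 223.4] [ 0.5434 -0.0739  0.034 ] -68.6 [145.  85.  35.]
[[395.77879411   0.         255.83807191]
 [  0.         395.77879411 186.95114279]
 [  0.           0.           1.        ]] [[ 0.003 -1.     0.003]
 [-0.99  -0.004 -0.142]
 [ 0.142 -0.003 -0.99 ]]
[266.40051843 218.5073961 ]
```

View pics/crop.png

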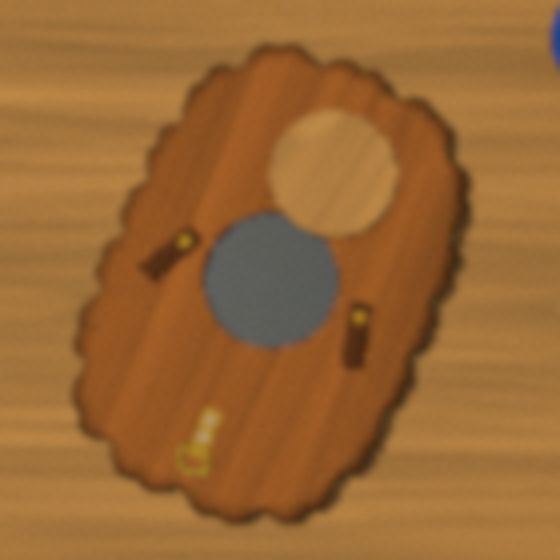

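Run:
```python
from h import *
def P(cx,cy,z): return ray("top",(200+(cx+.5)/4-.5,150+(cy+.5)/4-.5),z)
L=P(360,317,.0415);Rr=P(184,241,.0415);rec=P(272,280,.030);disc=P(335,173,.040)
Lt=P(355,366,.0415);Rt=P(145,274,.0415);ring=P(196,455,.038)
y=(L-Rr)[:2]; print("span",np.linalg.norm(y)); y/=np.linalg.norm(y); x=np.array([y[1],-y[0]])
c0=((L+Rr)/2)[:2]
for n,v in dict(L=L,R=Rr,rec=rec,disc=disc,Lt=Lt,Rt=Rt,ring=ring).items():
    f=v[:2]-c0; print(n,v.round(4),"frame",(1e3*np.array([f@x,f@y])).round(1))
print("x axis",x,np.degrees(np.arctan2(x[1],x[0])))
p=rec[:2]-disc[:2]; print("push",np.linalg.norm(p),np.degrees(np.arctan2(p[1],p[0])))
```

```text
span 0.13329503058494366
L [ 0.528  -0.1423  0.0415] frame [-0.  66.6]
R [ 0.5804 -0.0197  0.0415] frame [  0.  -66.6]
rec [ 0.5541 -0.0816  0.03  ] frame [-0.1  0.6]
disc [ 0.6289 -0.1257  0.04  ] frame [-86.3  11.7]
Lt [ 0.4943 -0.1385  0.0415] frame [32.5 76.5]
Rt [0.5573 0.0073 0.0415] frame [ 31.9 -82.4]
ring [ 0.4333 -0.0289  0.038 ] frame [131.7  -0.3]
x axis [-0.91931814  0.39351513] 156.82660153752005
push 0.08682713992796105 149.45444249021273
```

Request:
servo_tool([
  [[0,0,-8],[0.0,0,0],30],
  [[0,0,0],[0,0,0],30],
])

```text
time: 1.35
ee_pos: [0.1566, -0.5272, 0.2002]
tcp_rot: [180.0, -0.0, 24.7]
wrist_force: [-0.7, 0.0, -0.6]
opening: 0.059
grasp_force: 0.0
```

```bash
python3 -c "
from h import *
o=get_obs();print(o['q'],o['tcp_rot'],o['opening'])"
```

```text
[-7.34530051e+01  4.97989295e+00  1.00790454e+01  9.50987456e+01
  6.22636124e-04  8.18676659e+01] [ 1.79999509e+02 -5.58818836e-04  2.46793289e+01] 0.05897352837576844
```

Request:
servo_tool([
  [[0,0,-8.5],[0,0,0],47],
  [[0,0,-8.5],[0,0,0],47],
  [[0,0,-8.5],[0,0,0],47],
  [[0,0,-8.5],[0,0,0],47],
  [[0,0,-8.5],[0,0,0],47],
  [[0,0,-8.5],[0,0,0],47],
  [[0,0,-8.5],[0,0,0],47],
  [[0,0,-8.5],[0,0,0],47],
  [[0,0,-8.5],[0,0,0],47],
  [[0,0,-8.5],[0,0,0],47],
  [[0,0,-8.5],[0,0,0],47],
  [[0,0,-8.5],[0,0,0],47],
])

```text
time: 2.55
ee_pos: [0.1566, -0.5272, 0.2002]
tcp_rot: [-180.0, 0.0, 126.7]
wrist_force: [0.3, 0.2, -0.2]
opening: 0.0403
grasp_force: 0.0
```

Request:
servo_tool([
  [[0,0,-8],[0,0,0],47],
  [[0,0,-8],[0,0,0],47],
  [[0,0,-7.3],[0,0,0],47],
  [[0,0,0],[0,0,0],47],
  [[0,0,0],[-0.02,0.045,0],47],
  [[0,0,0],[-0.02,0.045,0],47],
  [[0,0,0],[-0.02,0.045,0],47],
  [[0,0,0],[-0.02,0.045,0],47],
  [[0,0,0],[-0.02,0.045,0],47],
  [[0,0,0],[-0.02,0.045,0],47],
])

```text
time: 3.55
ee_pos: [0.3974, -0.3526, 0.2004]
tcp_rot: [-180.0, 0.0, 149.4]
wrist_force: [0.1, -0.8, 0.3]
opening: 0.04
grasp_force: 0.0
```

Request:
servo_tool([
  [[0,0,0],[-0.02,0.045,0],47],
  [[0,0,0],[-0.02,0.045,0],47],
  [[0,0,0],[-0.02,0.045,0],47],
  [[0,0,0],[-0.02,0.045,0],47],
  [[0,0,0],[-0.02,0.045,0],47],
  [[0,0,0],[-0.02,0.045,0],47],
  [[0,0,0],[-0.02,0.045,0],47],
  [[0,0,0],[0,0,0],47],
  [[0,0,0],[0,0,0],47],
])

```text
time: 4.45
ee_pos: [0.6759, -0.151, 0.1986]
tcp_rot: [-180.0, -0.1, 149.7]
wrist_force: [-0.3, -0.7, -0.4]
opening: 0.0403
grasp_force: 0.0
```

Request:
servo_tool([
  [[0,0,0],[-0.008,0,0.04],47],
  [[0,0,0],[0,0,0.04],47],
  [[0,0,0],[0,0,0.04],47],
  [[0,0,0],[0,0,0.03],47],
  [[0,0,0],[0,0,0.008],47],
  [[0,0,0],[0,0,0],47],
  [[0,0,0],[0,0,0],47],
])

```text
time: 5.15
ee_pos: [0.6829, -0.1567, 0.0449]
tcp_rot: [179.9, 0.2, 149.7]
wrist_force: [-0.1, 0.8, 0.7]
opening: 0.04
grasp_force: 0.0
```

Run:
```python
from h import *
im,d=camera("side"); u=px("side",get_obs()["ee_pos"]); print(u)
x,y=int(u[0])-60,int(u[1])-60
cv2.imwrite("pics/s1.png",cv2.resize(im[y:y+100,x:x+120,::-1],None,fx=5,fy=5,interpolation=cv2.INTER_CUBIC)); print(x,y)
```

```text
[271.77645194 209.50563871]
211 149
```

View pics/s1.png

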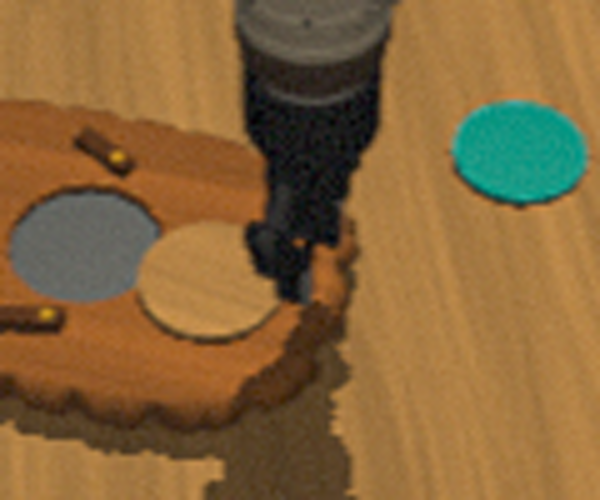

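The view shows the fingers just behind the disc's far edge (crop (255,240) and (298,295)), clear of it. I'll lower in small steps.

Request:
servo_tool([
  [[0,0,0],[0,0,0.004],47],
  [[0,0,0],[0,0,0.003],47],
  [[0,0,0],[0,0,0],47],
  [[0,0,0],[0,0,0],47],
])

```text
time: 5.6
ee_pos: [0.6822, -0.1559, 0.0352]
tcp_rot: [-180.0, -0.0, 149.8]
wrist_force: [-0.3, 0.7, -0.4]
opening: 0.0402
grasp_force: 0.0
```

Request:
servo_tool([
  [[0,0,0],[0,0,0.002],47],
  [[0,0,0],[0,0,0],47],
  [[0,0,0],[0,0,0],47],
])

```text
time: 5.9
ee_pos: [0.6822, -0.156, 0.0331]
tcp_rot: [-180.0, -0.0, 149.8]
wrist_force: [-0.6, 0.4, 0.7]
opening: 0.0399
grasp_force: 0.0
```

Request:
servo_tool([
  [[0,0,0],[0,0,0.002],47],
  [[0,0,0],[0,0,0],47],
  [[0,0,0],[0,0,0],47],
])

```text
time: 6.2
ee_pos: [0.6822, -0.156, 0.0311]
tcp_rot: [-180.0, -0.0, 149.8]
wrist_force: [0.3, -0.1, 0.0]
opening: 0.0404
grasp_force: 0.0
```

Request:
servo_tool([
  [[0,0,0],[0.008,0,0],47],
  [[0,0,0],[0.008,0,0],47],
  [[0,0,0],[0.008,0,0],47],
  [[0,0,0],[0.008,0,0],47],
  [[0,0,0],[0.008,0,0],47],
  [[0,0,0],[0.008,0,0],47],
  [[0,0,0],[0.008,0,0],47],
  [[0,0,0],[0.008,0,0],47],
  [[0,0,0],[0.006,0,0],47],
  [[0,0,0],[0,0,0],47],
])

```text
time: 7.2
ee_pos: [0.6212, -0.1204, 0.0314]
tcp_rot: [180.0, -0.0, 149.9]
wrist_force: [-1.1, 0.7, -0.3]
opening: 0.0402
grasp_force: 0.0
```

```bash
cat > look.py <<'E'
import sys
from h import *
im,d=camera("side"); u=px("side",[.5545,-.081,.034]); x,y=int(u[0])-60,int(u[1])-55
a=cv2.resize(im[y:y+100,x:x+120,::-1],None,fx=4,fy=4,interpolation=cv2.INTER_CUBIC)
im,d=camera("top"); u=px("top",[.5545,-.081,.034]); x,y=int(u[0])-40,int(u[1])-50
b=cv2.resize(im[y:y+100,x:x+80,::-1],None,fx=4,fy=4,interpolation=cv2.INTER_CUBIC)
cv2.imwrite("pics/%s.png"%sys.argv[1],np.hstack([a,b])); print(x,y)
E
python3 look.py p1
```

```text
227 169
```

View pics/p1.png

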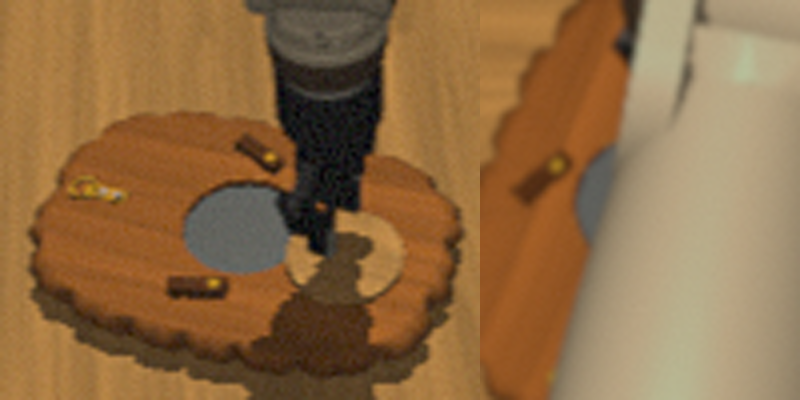

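The fingers passed over the disc (crop (320,240)), so the partly open tips stand higher than assumed. I'll back off and lower until they touch the frame.

Request:
servo_tool([
  [[0,0,0],[-0.018,0,0],47],
  [[0,0,0],[-0.018,0,0],47],
  [[0,0,0],[-0.018,0,0],47],
  [[0,0,0],[-0.017,0,0],47],
  [[0,0,0],[0,0,0],47],
  [[0,0,0],[0,0,0.003],47],
  [[0,0,0],[0,0,0],47],
  [[0,0,0],[0,0,0],47],
])

```text
time: 8.1
ee_pos: [0.6825, -0.1561, 0.0282]
tcp_rot: [-180.0, -0.0, 149.9]
wrist_force: [-0.4, -0.7, -0.2]
opening: 0.0403
grasp_force: 0.0
```

Request:
servo_tool([
  [[0,0,0],[0,0,0.002],47],
  [[0,0,0],[0,0,0],47],
])

```text
time: 8.3
ee_pos: [0.6828, -0.1563, 0.0261]
tcp_rot: [-180.0, -0.0, 149.9]
wrist_force: [0.8, 0.1, -0.5]
opening: 0.0402
grasp_force: 0.0
```

Request:
servo_tool([
  [[0,0,0],[0,0,0.001],47],
  [[0,0,0],[0,0,0],47],
])

```text
time: 8.5
ee_pos: [0.683, -0.1564, 0.0251]
tcp_rot: [180.0, -0.0, 149.8]
wrist_force: [0.3, 0.0, -0.3]
opening: 0.0402
grasp_force: 0.0
```

Request:
servo_tool([
  [[0,0,0],[0,0,0.001],47],
  [[0,0,0],[0,0,0],47],
])

```text
time: 8.7
ee_pos: [0.683, -0.1565, 0.024]
tcp_rot: [-180.0, -0.0, 149.8]
wrist_force: [0.3, -0.2, 0.4]
opening: 0.04
grasp_force: 0.0
```

Request:
servo_tool([
  [[0,0,0],[0,0,0.001],47],
  [[0,0,0],[0,0,0],47],
])

```text
time: 8.9
ee_pos: [0.683, -0.1565, 0.023]
tcp_rot: [-180.0, -0.0, 149.8]
wrist_force: [-0.5, -0.2, 0.2]
opening: 0.0403
grasp_force: 0.0
```

```bash
python3 look.py p2
python3 - <<'E'
from h import *
for r in recognise("disc","side"): print(w("side",r["xyz"]).round(4),round(r["score"],2))
im,d=camera("side");o=get_obs();print(o["wrist_force"],o["ee_pos"])
# lowest visible dark finger points near the tcp
K=calibration("side");R=np.array(K["R"]);t=np.array(K["t"]);v,u=np.mgrid[:384,:512]
X=np.linalg.inv(np.array(K["camera_matrix"]))@np.stack([u.ravel(),v.ravel(),np.ones(u.size)])*d.ravel()
X=(R.T@(X-t[:,None])).T; dark=im.max(2).ravel()<50
m=dark&(np.linalg.norm(X[:,:2]-o["ee_pos"][:2],axis=1)<.06)&(X[:,2]<.09)&(X[:,2]>.03)
a=np.radians(149.8);q=X[m]-o["ee_pos"]
q=np.c_[q[:,0]*np.cos(a)+q[:,1]*np.sin(a),q[:,0]*np.sin(a)-q[:,1]*np.cos(a),X[m,2]]*1e3
print(q[np.argsort(q[:,2])][:25].round(0).tolist())
E
```

```text
227 169
[ 0.7337 -0.3381  0.0127] 0.96
[ 0.5344 -0.4489  0.0081] 0.78
[ 0.6251 -0.1247  0.0433] 0.63
[-0.46892214  0.21068327 -0.64021565] [ 0.68311255 -0.15648827  0.02320313]
[[5.0, 23.0, 33.0], [-8.0, 22.0, 60.0], [-2.0, 21.0, 63.0], [-11.0, 23.0, 65.0], [-1.0, 21.0, 66.0], [-4.0, -31.0, 66.0], [-6.0, 19.0, 67.0], [-9.0, 20.0, 67.0], [-7.0, -30.0, 67.0], [2.0, -31.0, 69.0], [-0.0, -31.0, 69.0], [-5.0, 20.0, 69.0], [-8.0, 20.0, 71.0], [-11.0, 21.0, 71.0], [-7.0, -31.0, 73.0], [-7.0, 22.0, 73.0], [-5.0, 20.0, 75.0], [-11.0, 22.0, 75.0], [2.0, -33.0, 76.0], [-5.0, -34.0, 76.0], [-4.0, -31.0, 76.0], [-1.0, -33.0, 77.0], [-10.0, 23.0, 78.0], [-8.0, 21.0, 79.0], [-7.0, -32.0, 79.0]]
```

View pics/p2.png

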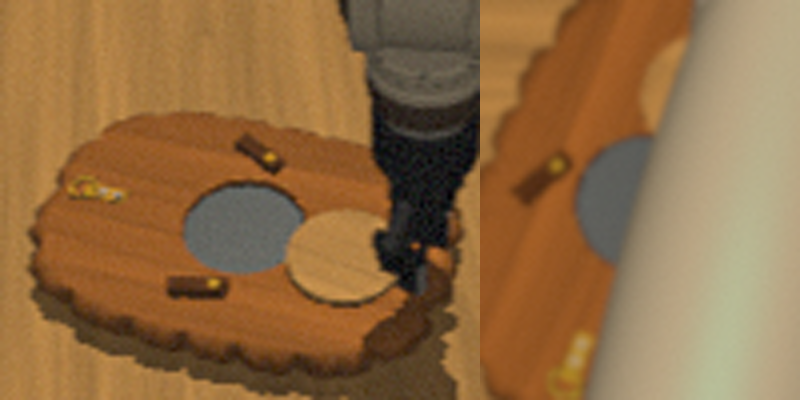

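Run:
```python
from h import *
im,d=camera("side");K=calibration("side");R=np.array(K["R"]);t=np.array(K["t"]);v,u=np.mgrid[:384,:512]
X=np.linalg.inv(np.array(K["camera_matrix"]))@np.stack([u.ravel(),v.ravel(),np.ones(u.size)])*d.ravel()
X=(R.T@(X-t[:,None])).T; rgb=im.reshape(-1,3)
def st(n,c,r):
    m=np.linalg.norm(X[:,:2]-np.array(c),axis=1)<r; print(n,m.sum(),np.percentile(X[m,2],[10,50,90]).round(4),np.median(rgb[m],0))
st("disc",(.622,-.122),.02);st("recess",(.5545,-.081),.03);st("flat",(.48,-.06),.02);st("bench",(.45,-.22),.02)
f=lambda a,b:(.5545-.9193*a-.3935*b,-.081+.3935*a-.9193*b)
for a in (-60,-90,-110,-120,-130,-136,-142,-148): st(("y60",a),f(a*1e-3,.062),.006)
for a in (-136,-142,-148,140,148): st(("y-40",a),f(a*1e-3,-.04),.005)
# plane-fit bench residual near frame
e=np.array([.683,-.1565]);a=np.radians(149.8)
m=(np.linalg.norm(X[:,:2]-e,axis=1)<.06)&(rgb.max(1)<60)&(X[:,2]>.02)
q=X[m][:,:2]-e;q=np.c_[q[:,0]*np.cos(a)+q[:,1]*np.sin(a),q[:,0]*np.sin(a)-q[:,1]*np.cos(a),X[m,2]]*1e3
for y0 in range(-45,46,5):
    k=(abs(q[:,1]-y0)<2.5)
    if k.sum()>2: print(y0,k.sum(),np.sort(q[k,2])[:4].round(0),np.percentile(q[k,0],[5,95]).round(0))
```

```text
disc 227 [0.0392 0.5275 0.5373] [178. 131.  73.]
recess 243 [0.026  0.0284 0.0319] [102. 103.  97.]
flat 95 [0.0318 0.0349 0.0369] [152.  91.  40.]
bench 118 [-0.0026  0.0003  0.0028] [173. 126.  69.]
('y60', -60) 39 [0.0363 0.5349 0.5388] [164. 146. 117.]
('y60', -90) 17 [0.0341 0.0366 0.5351] [169. 102.  45.]
('y60', -110) 63 [0.036  0.4023 0.5383] [130.  97.  67.]
('y60', -120) 81 [0.0367 0.4039 0.5377] [109.  98.  80.]
('y60', -130) 132 [0.1769 0.3634 0.5234] [97.  87.  69.5]
('y60', -136) 186 [0.1673 0.3501 0.4088] [96. 86. 71.]
('y60', -142) 222 [0.1624 0.3428 0.4127] [95.  86.  70.5]
('y60', -148) 245 [0.1624 0.3415 0.4181] [95. 86. 70.]Traceback (most recent call last):
  File "<stdin>", line 10, in <module>
  File "<stdin>", line 6, in st
    return _quantile_unchecked(
        a, q, axis, out, overwrite_input, method, keepdims, weights)
    return _ureduce(a,
                    func=_quantile_ureduce_func,
    ...<5 lines>...
                    overwrite_input=overwrite_input,
                    method=method)
    r = func(a, **kwargs)
    result = _quantile(arr,
                       quantiles=q,
    ...<2 lines>...
                       out=out,
                       weights=wgt)
    slices_having_nans = np.isnan(arr[-1, ...])
                                  ~~~^^^^^^^^^
IndexError: index -1 is out of bounds for axis 0 with size 0
```

Request:
servo_tool([
  [[0,0,0],[0,0,-0.005],47],
  [[0,0,0],[0.005,0,0],47],
  [[0,0,0],[0.004,0,0],47],
  [[0,0,0],[0,0,0],47],
  [[0,0,0],[0,0,0.002],47],
  [[0,0,0],[0,0,0],47],
])

```text
time: 9.75
ee_pos: [0.6752, -0.1519, 0.0258]
tcp_rot: [-180.0, -0.0, 149.8]
wrist_force: [-0.1, 0.7, -1.1]
opening: 0.0401
grasp_force: 0.0
```

Request:
servo_tool([
  [[0,0,0],[0,0,0.001],47],
  [[0,0,0],[0,0,0],47],
])

```text
time: 9.95
ee_pos: [0.6753, -0.152, 0.0249]
tcp_rot: [-180.0, -0.0, 149.8]
wrist_force: [-0.8, 0.7, -0.5]
opening: 0.0403
grasp_force: 0.0
```

Request:
servo_tool([
  [[0,0,0],[0,0,0.001],47],
  [[0,0,0],[0,0,0],47],
])

```text
time: 10.15
ee_pos: [0.6753, -0.152, 0.024]
tcp_rot: [-180.0, -0.0, 149.8]
wrist_force: [0.1, -0.2, -0.3]
opening: 0.0404
grasp_force: 0.0
```

Request:
servo_tool([
  [[0,0,0],[0,0,0.001],47],
  [[0,0,0],[0,0,0],47],
])

```text
time: 10.35
ee_pos: [0.6752, -0.152, 0.023]
tcp_rot: [-180.0, -0.0, 149.8]
wrist_force: [-0.0, 0.6, -0.3]
opening: 0.0401
grasp_force: 0.0
```

Request:
servo_tool([
  [[0,0,0],[0,0,0.001],47],
  [[0,0,0],[0,0,0],47],
])

```text
time: 10.55
ee_pos: [0.6752, -0.1519, 0.022]
tcp_rot: [-180.0, -0.0, 149.8]
wrist_force: [0.5, 0.0, 0.2]
opening: 0.04
grasp_force: 0.0
```

Request:
servo_tool([
  [[0,0,0],[0,0,0.001],47],
  [[0,0,0],[0,0,0],47],
])

```text
time: 10.75
ee_pos: [0.6753, -0.152, 0.021]
tcp_rot: [-180.0, -0.0, 149.8]
wrist_force: [0.1, -0.5, -0.3]
opening: 0.0405
grasp_force: 0.0
```

Request:
servo_tool([
  [[0,0,0],[0.004,0,0],47],
  [[0,0,0],[0.004,0,0],47],
  [[0,0,0],[0,0,0],47],
])

```text
time: 11.05
ee_pos: [0.6679, -0.1476, 0.0213]
tcp_rot: [-180.0, -0.0, 149.9]
wrist_force: [0.5, -0.5, 0.3]
opening: 0.0401
grasp_force: 0.0
```

```bash
cat > dsc.py <<'E'
from h import *
def disc(cam="side",near=(.6,-.1)):
    im,d=camera(cam); best=None
    for r in mark_of("disc",cam):
        p=w(cam,r["xyz"])
        if np.hypot(p[0]-near[0],p[1]-near[1])<.09: print("mark",p.round(4),round(r["score"],2))
    for r in cut_out("disc",cam):
        ys,xs=np.nonzero(r["mask"]); p=ray(cam,(xs.mean(),ys.mean()),.04)
        if np.hypot(p[0]-near[0],p[1]-near[1])<.09:
            print("cut",p.round(4),round(r["score"],2),r["mask"].sum(),"left-most",ray(cam,(xs.min(),ys[xs==xs.min()].mean()),.04).round(4),(xs.min(),xs.max(),ys.min(),ys.max()))
if __name__=="__main__": disc(); print(get_obs()["ee_pos"])
E
python3 dsc.py; python3 look.py p3
```

```text
mark [ 0.6279 -0.1219  0.0365] 0.74
[ 0.6684326  -0.14793426  0.0213559 ]
227 169
```

View pics/p3.png

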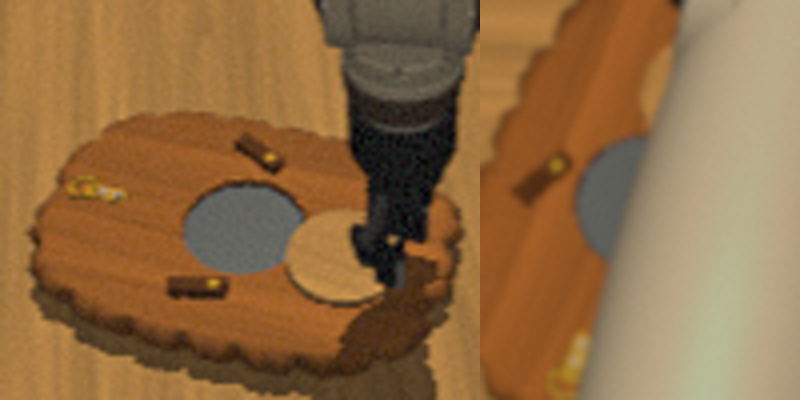

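Request:
servo_tool([
  [[0,0,0],[0.003,0,0],47],
  [[0,0,0],[0.003,0,0],47],
  [[0,0,0],[0.003,0,0],47],
  [[0,0,0],[0.003,0,0],47],
  [[0,0,0],[0,0,0],47],
])

```text
time: 11.8
ee_pos: [0.6577, -0.1417, 0.0213]
tcp_rot: [180.0, -0.0, 149.9]
wrist_force: [0.3, 0.4, -0.3]
opening: 0.0402
grasp_force: 0.0
```

```bash
python3 dsc.py; python3 look.py p4; python3 -c "
from h import *
u=px('side',[.5545,-.081,.034]);e=get_obs()['ee_pos']
import cv2
im=cv2.imread('pics/p4.png')
for z in (.021,.034): print(z,(px('side',[e[0],e[1],z])-[int(u[0])-60,int(u[1])-55])*4)
cv2.imwrite('pics/p4z.png',cv2.resize(im[150:350,230:480],None,fx=3,fy=3,interpolation=cv2.INTER_CUBIC))"
```

```text
mark [ 0.6306 -0.1213  0.0344] 0.87
cut [ 0.6191 -0.1334  0.04  ] 0.58 383 left-most [ 0.5845 -0.1206  0.04  ] (np.int64(238), np.int64(266), np.int64(193), np.int64(216))
[ 0.65805789 -0.14195704  0.02127778]
227 169
0.021 [383.39695336 281.78333158]
0.034 [383.36084076 271.24253337]
```

View pics/p4z.png

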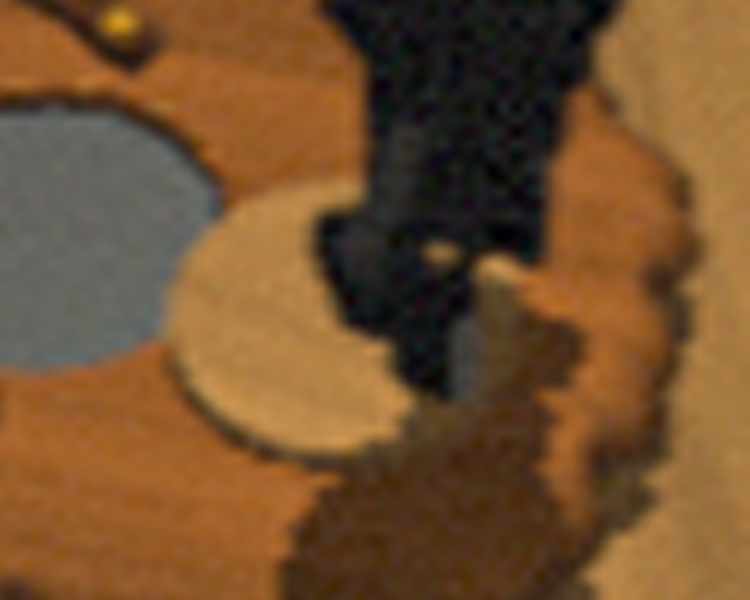

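Run:
```python
from h import *
c=calibration("side");print("cam",-np.array(c["R"]).T@np.array(c["t"]))
u0=px('side',[.5545,-.081,.034]);off=np.array([int(u0[0])-60,int(u0[1])-55])
Z=lambda X:(((px('side',X)-off)*4-[230,150])*3).round()
e=np.array([.658,-.1418]);a=np.radians(149.9);tx=np.array([np.cos(a),np.sin(a)]);ty=np.array([np.sin(a),-np.cos(a)])
for y in (-.030,-.020,.020,.030):
  for x in (-.011,.011):
    print(y,x,[Z([*(e+x*tx+y*ty),z]) .tolist() for z in (.036,.042,.050,.06)])
for s in range(0,360,45): print("disc",s,Z([.628+.045*np.cos(np.radians(s)),-.1225+.045*np.sin(np.radians(s)),.04]))
print("rec c",Z([.5545,-.081,.027]))
im,d=camera("side")
# depths at visible finger pixels
for (x,y) in [(430,370),(420,340),(350,270),(370,250),(390,200)]:
    v=np.array([(x/3+230)/4+off[0],(y/3+150)/4+off[1]]); i=v.round().astype(int); dd=d[i[1],i[0]]
    K=np.array(c["camera_matrix"]); X=np.array(c["R"]).T@(np.linalg.inv(K)@[v[0],v[1],1]*dd-np.array(c["t"])); q=X[:2]-e
    print((x,y),X.round(4),"tool",(q@tx).round(4),(q@ty).round(4),im[i[1],i[0]])
```

```text
cam [ 0.56227971 -0.91344936  1.02081427]
-0.03 -0.011 [[453.0, 459.0], [453.0, 445.0], [453.0, 425.0], [453.0, 400.0]]
-0.03 0.011 [[372.0, 432.0], [372.0, 417.0], [371.0, 397.0], [371.0, 372.0]]
-0.02 -0.011 [[469.0, 430.0], [469.0, 415.0], [469.0, 395.0], [469.0, 370.0]]
-0.02 0.011 [[388.0, 403.0], [388.0, 388.0], [387.0, 368.0], [387.0, 343.0]]
0.02 -0.011 [[530.0, 315.0], [530.0, 300.0], [530.0, 280.0], [531.0, 255.0]]
0.02 0.011 [[450.0, 289.0], [450.0, 274.0], [450.0, 254.0], [450.0, 228.0]]
0.03 -0.011 [[545.0, 286.0], [545.0, 272.0], [545.0, 252.0], [546.0, 226.0]]
0.03 0.011 [[466.0, 261.0], [466.0, 246.0], [465.0, 226.0], [465.0, 200.0]]
disc 0 [508. 284.]
disc 45 [442. 194.]
disc 90 [314. 168.]
disc 135 [197. 218.]
disc 180 [157. 319.]
disc 225 [220. 412.]
disc 270 [353. 441.]
disc 315 [473. 387.]
rec c [ 37. 237.]
(430, 370) [ 0.6467 -0.1742  0.0739] tool -0.0065 -0.0336 [18 15 18]
(420, 340) [ 0.6425 -0.1908  0.107 ] tool -0.0112 -0.0502 [22 15 26]
(350, 270) [ 0.6257 -0.1996  0.1463] tool -0.0011 -0.0662 [39 34 36]
(370, 250) [ 0.6305 -0.1987  0.1515] tool -0.0048 -0.063 [42 42 40]
(390, 200) [ 0.6366 -0.1863  0.1537] tool -0.0038 -0.0492 [47 46 40]
```

Request:
servo_tool([
  [[0,0,0],[0.01,0,0],47],
  [[0,0,0],[0.01,0,0],47],
  [[0,0,0],[0.005,0,0],47],
  [[0,0,0],[0,0,0.002],47],
  [[0,0,0],[0,0,0],47],
])

```text
time: 12.6
ee_pos: [0.6363, -0.1293, 0.0191]
tcp_rot: [-180.0, 0.0, 149.9]
wrist_force: [-0.8, 0.5, -0.9]
opening: 0.0402
grasp_force: 0.0
```

Run:
```python
from h import *
o=get_obs();e=np.array(o["ee_pos"]);print(e,o["q"],o["tcp_rot"])
a=np.radians(149.9);tx=np.array([np.cos(a),np.sin(a)]);ty=np.array([np.sin(a),-np.cos(a)])
im,d=camera("side");c=calibration("side");R=np.array(c["R"]);t=np.array(c["t"]);v,u=np.mgrid[:384,:512]
X=np.linalg.inv(np.array(c["camera_matrix"]))@np.stack([u.ravel(),v.ravel(),np.ones(u.size)])*d.ravel()
X=(R.T@(X-t[:,None])).T; q=X[:,:2]-e[:2]; q=np.c_[q@tx,q@ty]*1e3
for z in range(30,130,5):
    k=(abs(X[:,2]*1e3-z)<2.5)&(np.abs(q[:,0])<35)&(np.abs(q[:,1])<60)&(im.reshape(-1,3).max(1)<75)
    if k.sum()>1: print(z,k.sum(),"x",np.percentile(q[k,0],[5,95]).round(),"y",np.percentile(q[k,1],[5,50,95]).round())
```

```text
[ 0.6362739  -0.12925347  0.01911973] [-1.14811495e+01  1.87540246e+01  6.11680283e+00  7.73534407e+01
 -3.56497977e-03  1.86605898e+01] [-1.79999610e+02  9.98737656e-03  1.49858260e+02]
30 3 x [-23.  10.] y [-54. -48. -37.]
35 18 x [-33.  13.] y [-55. -41. -31.]
40 9 x [-19.  17.] y [-29.   0.  26.]
45 3 x [-4.  3.] y [-4.  6. 14.]
55 5 x [-9.  4.] y [19. 20. 23.]
60 10 x [-10.   1.] y [-32. -26.  21.]
65 10 x [-11.   2.] y [-32. -25.  24.]
70 8 x [-11.   1.] y [-31.  -5.  20.]
75 11 x [-10.   4.] y [-34. -24.  23.]
80 7 x [-11.  -6.] y [-30.  18.  21.]
85 6 x [-11.  -5.] y [-31. -24.  21.]
90 4 x [-12.  -8.] y [18. 20. 23.]
95 7 x [-12.  -4.] y [-31.  21.  23.]
100 9 x [-13.  -4.] y [-41.  22.  31.]
105 21 x [-13.   5.] y [-52. -39.  41.]
110 10 x [-14.   3.] y [-53.  -5.  44.]
115 8 x [-13. -10.] y [-55. -38.  43.]
120 24 x [-17.   4.] y [-56. -27.  18.]
125 22 x [-17.   1.] y [-58. -27.  14.]
```

Request:
servo_tool([
  [[0,0,0],[0,0,0.004],47],
  [[0,0,0],[0,0,0.002],47],
  [[0,0,0],[0,0,0],47],
])

```text
time: 12.95
ee_pos: [0.6362, -0.1294, 0.0125]
tcp_rot: [-180.0, -0.1, 149.8]
wrist_force: [0.1, -0.3, 0.7]
opening: 0.0404
grasp_force: 0.0
```

Request:
servo_tool([
  [[0,0,0],[0,0,0.002],47],
  [[0,0,0],[0,0,0],47],
])

```text
time: 13.15
ee_pos: [0.6363, -0.1294, 0.0108]
tcp_rot: [-180.0, -0.0, 149.8]
wrist_force: [0.1, -0.3, 0.3]
opening: 0.0406
grasp_force: 0.0
```

Request:
servo_tool([
  [[0,0,0],[0,0,0.002],47],
  [[0,0,0],[0,0,0],47],
])

```text
time: 13.35
ee_pos: [0.6363, -0.1294, 0.0089]
tcp_rot: [-180.0, -0.0, 149.8]
wrist_force: [0.5, -0.4, -0.1]
opening: 0.0402
grasp_force: 0.0
```

Request:
servo_tool([
  [[0,0,0],[0,0,0.002],47],
  [[0,0,0],[0,0,0],47],
])

```text
time: 13.55
ee_pos: [0.6366, -0.1294, 0.0075]
tcp_rot: [180.0, 0.0, 149.8]
wrist_force: [-0.4, -0.2, 2.8]
opening: 0.0402
grasp_force: 1.7
```

Request:
servo_tool([
  [[0,0,0],[0,0,-0.004],47],
  [[0,0,0],[0,0,0],47],
  [[0,0,0],[-0.016,0,0],47],
  [[0,0,0],[-0.016,0,0],47],
  [[0,0,0],[-0.016,0,0],47],
  [[0,0,0],[0,0,0],47],
  [[0,0,0],[0,0,0.003],47],
  [[0,0,0],[0,0,0.003],47],
  [[0,0,0],[0,0,0],47],
  [[0,0,0],[0,0,0],47],
])

```text
time: 14.55
ee_pos: [0.6775, -0.1532, 0.0052]
tcp_rot: [-180.0, -0.0, 149.9]
wrist_force: [-0.5, 0.5, 0.8]
opening: 0.0403
grasp_force: 0.0
```

```bash
python3 dsc.py
```

```text
mark [ 0.6291 -0.1229  0.0341] 0.77
mark [ 5.56e-01 -7.95e-02 -3.00e-04] 0.37
cut [ 0.6202 -0.1255  0.04  ] 0.95 446 left-most [ 0.5847 -0.1186  0.04  ] (np.int64(238), np.int64(261), np.int64(193), np.int64(216))
[ 0.67789332 -0.15337245  0.0054823 ]
```

Request:
servo_tool([
  [[0,0,0],[0,0,0.001],47],
  [[0,0,0],[0.006,0,0],47],
  [[0,0,0],[0.006,0,0],47],
  [[0,0,0],[0.006,0,0],47],
  [[0,0,0],[0.006,0,0],47],
  [[0,0,0],[0.006,0,0],47],
  [[0,0,0],[0,0,0],47],
])

```text
time: 15.4
ee_pos: [0.6514, -0.138, 0.0045]
tcp_rot: [180.0, -0.0, 149.9]
wrist_force: [-0.0, 0.0, -0.2]
opening: 0.0403
grasp_force: 0.0
```

```bash
python3 dsc.py
```

```text
mark [ 0.6075 -0.1106  0.0329] 0.65
cut [ 0.5956 -0.1135  0.04  ] 0.82 439 left-most [ 0.5608 -0.1116  0.04  ] (np.int64(230), np.int64(253), np.int64(190), np.int64(214))
[ 0.65208475 -0.13843312  0.00434657]
```

Request:
servo_tool([
  [[0,0,0],[0.006,0,0],47],
  [[0,0,0],[0.006,0,0],47],
  [[0,0,0],[0.006,0,0],47],
  [[0,0,0],[0.006,0,0],47],
  [[0,0,0],[0.006,0,0],47],
  [[0,0,0],[0.006,0,0],47],
  [[0,0,0],[0.006,0,0],47],
  [[0,0,0],[0.006,0,0],47],
  [[0,0,0],[0.004,0,0],47],
  [[0,0,0],[0.004,0,0],47],
  [[0,0,0],[0,0,0],47],
])

```text
time: 16.65
ee_pos: [0.6032, -0.11, 0.0043]
tcp_rot: [180.0, -0.0, 149.9]
wrist_force: [0.4, 0.6, -0.6]
opening: 0.04
grasp_force: 0.0
```

```bash
python3 dsc.py; python3 look.py p5
```

```text
mark [ 0.5608 -0.0822  0.0322] 0.91
cut [ 0.5454 -0.0902  0.04  ] 0.9 335 left-most [ 0.5159 -0.0899  0.04  ] (np.int64(215), np.int64(235), np.int64(187), np.int64(208))
[ 0.60364054 -0.11034491  0.00419785]
227 169
```

View pics/p5.png

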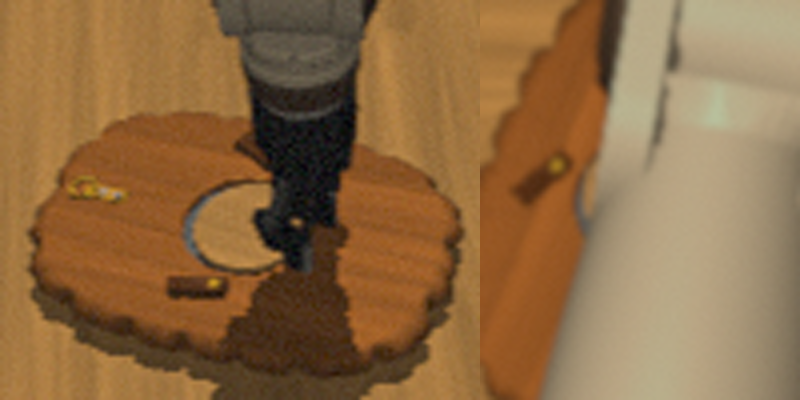

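The disc is nearly in, with a grey crescent left on the far side at crop (190,225) and about 5 mm to go.

Request:
servo_tool([
  [[0,0,0],[0.002,0,0],47],
  [[0,0,0],[0.002,0,0],47],
  [[0,0,0],[0.001,0,0],47],
  [[0,0,0],[0.001,0,0],47],
  [[0,0,0],[0,0,0],47],
  [[0,0,0],[0,0,0],47],
])

```text
time: 17.5
ee_pos: [0.5984, -0.1073, 0.0042]
tcp_rot: [-180.0, 0.0, 149.8]
wrist_force: [0.3, 0.2, -0.3]
opening: 0.0402
grasp_force: 0.0
```

```bash
cat > seat.py <<'E'
from h import *
im,d=camera("side");c=calibration("side");R=np.array(c["R"]);t=np.array(c["t"]);v,u=np.mgrid[:384,:512]
X=np.linalg.inv(np.array(c["camera_matrix"]))@np.stack([u.ravel(),v.ravel(),np.ones(u.size)])*d.ravel()
X=(R.T@(X-t[:,None])).T; rgb=im.reshape(-1,3).astype(int)
r=np.linalg.norm(X[:,:2]-[.5545,-.081],axis=1)
k=(r<.055)&(rgb[:,0]>150)&(rgb[:,1]>0.68*rgb[:,0])&(X[:,2]<.06)
A=np.c_[X[k,:2]-[.5545,-.081],np.ones(k.sum())]; s=np.linalg.lstsq(A,X[k,2],rcond=None)[0]
print("disc px",k.sum(),"tilt",s[:2].round(3),"z at centre",s[2].round(4),"range",X[k,:2].min(0).round(3),X[k,:2].max(0).round(3))
f=(r>.053)&(r<.09)&(rgb[:,0]>110)&(rgb[:,1]<0.66*rgb[:,0]); print("flat z",np.median(X[f,2]).round(4))
g=(r<.055)&(np.ptp(rgb,axis=1)<20)&(rgb.min(1)>60)
print("grey px",g.sum(),"at",(X[g,:2].mean(0)-[.5545,-.081]).round(3) if g.any() else "")
E
python3 seat.py; python3 dsc.py
```

```text
disc px 287 tilt [ 0.005 -0.006] z at centre 0.0338 range [ 0.516 -0.128] [ 0.591 -0.04 ]
flat z 0.0347
grey px 31 at [ 0.004 -0.019]
mark [ 0.5574 -0.0818  0.0293] 0.82
cut [ 0.543  -0.0916  0.04  ] 0.79 344 left-most [ 0.5129 -0.0895  0.04  ] (np.int64(214), np.int64(235), np.int64(186), np.int64(209))
[ 0.59838244 -0.10729687  0.00417172]
```

The depth fit puts the disc flat and about 1 mm below the back, so it is seated. I'll back off, lift, close the fingers and turn to the frame's axes.

Request:
servo_tool([
  [[0,0,0],[-0.005,0,0],47],
  [[0,0,0],[-0.005,0,0],47],
  [[0,0,0],[0,0,-0.03],47],
  [[0,0,0],[0,0,-0.03],47],
  [[0,0,-7],[0,0,0],0],
  [[0,0,0],[0.034,0.002,0],0],
  [[0,0,0],[0.034,0.002,0],0],
  [[0,0,0],[0.034,0.002,0],0],
  [[0,0,0],[0.034,0.002,0],0],
  [[0,0,0],[0,0,0],0],
  [[0,0,0],[0,0,0],0],
  [[0,0,0],[0,0,0],0],
])

```text
time: 18.9
ee_pos: [0.486, -0.0518, 0.0644]
tcp_rot: [180.0, 0.0, 156.8]
wrist_force: [0.3, -0.3, -0.8]
opening: -0.0001
grasp_force: 0.0
```

```bash
cat > fr.py <<'E'
from h import *
def fr():
    o=get_obs();e=np.array(o["ee_pos"]);x=np.array([-.9193,.3935]);y=np.array([-.3935,-.9193]);q=e[:2]-[.5542,-.0810]
    print("TCP frame mm",(1e3*np.array([q@x,q@y,e[2]])).round(1),o["tcp_rot"].round(1),"open",o["opening"],"F",o["wrist_force"].round(1))
def cloud():
    im,d=camera("side");c=calibration("side");R=np.array(c["R"]);t=np.array(c["t"]);v,u=np.mgrid[:384,:512]
    X=np.linalg.inv(np.array(c["camera_matrix"]))@np.stack([u.ravel(),v.ravel(),np.ones(u.size)])*d.ravel()
    return (R.T@(X-t[:,None])).T, im.reshape(-1,3).astype(int)
fr()
E
python3 fr.py; python3 seat.py
python3 - <<'E'
from fr import *
X,rgb=cloud();e=get_obs()["ee_pos"];q=X[:,:2]-e[:2];q=np.c_[q@[-.9193,.3935],q@[.3935,.9193]]*1e3
for z in range(45,140,8):
    k=(abs(X[:,2]*1e3-z)<4)&(abs(q)<[35,60]).all(1)
    if k.sum()>3: print(z,k.sum(),"x",np.percentile(q[k,0],[5,95]).round(),"y",np.percentile(q[k,1],[5,50,95]).round())
E
```

```text
TCP frame mm [74.2 -0.1 64.4] [180.    0.  156.8] open -5.2268293058594646e-05 F [ 0.3 -0.3 -0.8]
disc px 468 tilt [-0.004 -0.007] z at centre 0.0337 range [ 0.515 -0.127] [ 0.6   -0.038]
flat z 0.0348
grey px 72 at [-0.038 -0.005]
TCP frame mm [74.2  0.  64.3] [180.    0.  156.8] open -7.787768486177086e-05 F [ 0.5 -0.4  0.1]
101 7 x [-11.  -6.] y [-11.  -6.   4.]
109 15 x [-11.   5.] y [-15. -11.   4.]
117 16 x [-11.   5.] y [-15. -10.   3.]
125 9 x [-11.  -5.] y [-12.  -7.   3.]
133 4 x [-12. -10.] y [-8. -0.  3.]
```

Request:
servo_tool([
  [[0,0,0],[0,0,0.025],0],
  [[0,0,0],[0,0,0.02],0],
  [[0,0,0],[0,0,0.004],0],
  [[0,0,0],[0,0,0],0],
  [[0,0,0],[0,0,0.002],0],
  [[0,0,0],[0,0,0],0],
])

```text
time: 19.6
ee_pos: [0.4858, -0.0516, 0.014]
tcp_rot: [180.0, 0.1, 156.8]
wrist_force: [-0.5, -0.3, 0.2]
opening: 0.0
grasp_force: 0.0
```

Request:
servo_tool([
  [[0,0,0],[0,0,0.002],0],
  [[0,0,0],[0,0,0],0],
])

```text
time: 19.8
ee_pos: [0.4852, -0.0515, 0.0114]
tcp_rot: [180.0, 0.0, 156.8]
wrist_force: [-0.1, 1.1, -0.2]
opening: 0.0001
grasp_force: 0.0
```

Request:
servo_tool([
  [[0,0,0],[0,0,0.002],0],
  [[0,0,0],[0,0,0],0],
])

```text
time: 20.0
ee_pos: [0.485, -0.0515, 0.009]
tcp_rot: [-180.0, -0.0, 156.8]
wrist_force: [-0.4, 0.1, 0.4]
opening: 0.0
grasp_force: 0.0
```

Request:
servo_tool([
  [[0,0,0],[0,0,0.002],0],
  [[0,0,0],[0,0,0],0],
])

```text
time: 20.2
ee_pos: [0.4849, -0.0515, 0.0069]
tcp_rot: [-180.0, -0.0, 156.8]
wrist_force: [0.4, -0.3, 1.0]
opening: -0.0002
grasp_force: 0.0
```

Request:
servo_tool([
  [[0,0,0],[0,0,0.001],0],
  [[0,0,0],[0,0,0],0],
])

```text
time: 20.4
ee_pos: [0.485, -0.0515, 0.0061]
tcp_rot: [-180.0, -0.0, 156.8]
wrist_force: [-0.7, -0.1, -0.2]
opening: 0.0001
grasp_force: 0.0
```

Request:
servo_tool([
  [[0,0,0],[0,0,0.001],0],
  [[0,0,0],[0,0,0],0],
])

```text
time: 20.6
ee_pos: [0.4851, -0.0515, 0.0051]
tcp_rot: [-180.0, -0.0, 156.8]
wrist_force: [-0.1, -0.2, 0.5]
opening: -0.0
grasp_force: 0.0
```

Request:
servo_tool([
  [[0,0,0],[0,0,0.001],0],
  [[0,0,0],[0,0,0],0],
])

```text
time: 20.8
ee_pos: [0.485, -0.0515, 0.0041]
tcp_rot: [-180.0, -0.0, 156.8]
wrist_force: [0.4, -0.3, -1.0]
opening: 0.0
grasp_force: 0.0
```

Request:
servo_tool([
  [[0,0,0],[0,0,0.001],0],
  [[0,0,0],[0,0,0],0],
])

```text
time: 21.0
ee_pos: [0.485, -0.0515, 0.003]
tcp_rot: [-180.0, -0.0, 156.8]
wrist_force: [-0.2, -0.0, -0.2]
opening: 0.0003
grasp_force: 0.0
```

Request:
servo_tool([
  [[0,0,0],[0,0,0.001],0],
  [[0,0,0],[0,0,0],0],
])

```text
time: 21.2
ee_pos: [0.4851, -0.0515, 0.003]
tcp_rot: [180.0, 0.0, 156.8]
wrist_force: [-3.1, 0.4, 7.1]
opening: -0.0005
grasp_force: 3.7
```

Request:
servo_tool([
  [[0,0,0],[0,0,0.001],0],
  [[0,0,0],[0,0,0],0],
])

```text
time: 21.4
ee_pos: [0.4852, -0.0515, 0.0029]
tcp_rot: [180.0, 0.0, 156.8]
wrist_force: [-7.0, 1.1, 15.8]
opening: 0.0001
grasp_force: 8.1
```

Request:
servo_tool([
  [[0,0,0],[0,0,0.001],0],
  [[0,0,0],[0,0,0],0],
])

```text
time: 21.6
ee_pos: [0.4852, -0.0515, 0.0028]
tcp_rot: [180.0, 0.1, 156.8]
wrist_force: [-11.4, 0.4, 25.3]
opening: 0.0001
grasp_force: 12.5
```

Request:
servo_tool([
  [[0,0,0],[0,0,-0.03],0],
  [[0,0,0],[-0.017,-0.035,0],0],
  [[0,0,0],[-0.017,-0.035,0],0],
  [[0,0,0],[-0.017,-0.035,0],0],
  [[0,0,0],[0,0,0],0],
  [[0,0,0],[0,0,0.02],0],
  [[0,0,0],[0,0,0.004],0],
  [[0,0,0],[0,0,0],0],
  [[0,0,0],[0,0,0],0],
])

```text
time: 22.5
ee_pos: [0.4909, -0.1677, 0.0067]
tcp_rot: [180.0, 0.0, 156.9]
wrist_force: [0.4, 0.4, -0.1]
opening: -0.0003
grasp_force: 0.0
```

```bash
python3 fr.py
```

```text
TCP frame mm [ 24.1 104.6   6.7] [180.    0.  156.9] open -0.00026904408013985837 F [ 0.4  0.4 -0.1]
```

Request:
servo_tool([
  [[0,0,0],[0,0.006,0.001],0],
  [[0,0,0],[0,0.006,0],0],
  [[0,0,0],[0,0.006,0],0],
  [[0,0,0],[0,0.006,0],0],
  [[0,0,0],[0,0.006,0],0],
  [[0,0,0],[0,0.006,0],0],
  [[0,0,0],[0,0.006,0],0],
  [[0,0,0],[0,0.006,0],0],
  [[0,0,0],[0,0.005,0],0],
  [[0,0,0],[0,0.005,0],0],
  [[0,0,0],[0,0.005,0],0],
  [[0,0,0],[0,0,0],0],
])

```text
time: 23.7
ee_pos: [0.5159, -0.1095, 0.0052]
tcp_rot: [180.0, 0.0, 156.9]
wrist_force: [1.0, -0.4, -0.5]
opening: -0.0003
grasp_force: 0.2
```

Request:
servo_tool([
  [[0,0,0],[-0.002,0,0],0],
  [[0,0,0],[-0.002,0,0],0],
  [[0,0,0],[-0.001,0,0],0],
  [[0,0,0],[0,0,0],0],
  [[0,0,0],[0,0,0],0],
])

```text
time: 24.2
ee_pos: [0.5202, -0.1124, 0.0052]
tcp_rot: [-180.0, 0.0, 156.8]
wrist_force: [0.4, -0.3, -0.8]
opening: -0.0
grasp_force: 0.0
```

```bash
python3 fr.py
```

```text
TCP frame mm [18.9 42.2  5.2] [-180.     0.   156.8] open -4.6936405912100745e-05 F [ 0.4 -0.3 -0.8]
```

Request:
servo_tool([
  [[0,0,0],[0.006,0,0],0],
  [[0,0,0],[0.006,0,0],0],
  [[0,0,0],[0,0,-0.03],0],
  [[0,0,0],[-0.001,0.03,0],0],
  [[0,0,0],[-0.001,0.031,0],0],
  [[0,0,0],[-0.001,0.031,0],0],
  [[0,0,0],[-0.001,0.031,0],0],
  [[0,0,0],[-0.003,0.031,0],0],
  [[0,0,0],[0,0,0],0],
  [[0,0,0],[0,0,0.02],0],
  [[0,0,0],[0,0,0.009],0],
  [[0,0,0],[0,0,0],0],
])

```text
time: 25.4
ee_pos: [0.5745, 0.031, 0.0047]
tcp_rot: [-179.9, -0.1, 156.8]
wrist_force: [-0.0, -0.5, 0.4]
opening: -0.0
grasp_force: 0.0
```

```bash
python3 fr.py
python3 - <<'E'
from fr import *
x=np.array([-.9193,.3935]);y=np.array([-.3935,-.9193])
im,d=camera("side")
for n in ("button_left_tip","button_right_tip"):
    for r in mark_of(n,"side"):
        q=w("side",r["xyz"])[:2]-[.5542,-.081]; print(n,(1e3*np.array([q@x,q@y])).round(1),round(r["score"],2))
E
```

```text
TCP frame mm [  25.5 -111.     4.7] [-1.799e+02 -1.000e-01  1.568e+02] open -3.589798519186562e-05 F [-0.  -0.5  0.4]
TCP frame mm [  25.5 -111.     4.7] [-1.799e+02 -1.000e-01  1.568e+02] open -3.589798519186562e-05 F [-0.  -0.5  0.4]
button_left_tip [-3.5 38.3] 0.45
button_right_tip [ 25.5 -82.6] 0.57
```

Request:
servo_tool([
  [[0,0,0],[-0.001,-0.006,-0.001],0],
  [[0,0,0],[0,-0.006,0],0],
  [[0,0,0],[0,-0.006,0],0],
  [[0,0,0],[0,-0.006,0],0],
  [[0,0,0],[0,-0.006,0],0],
  [[0,0,0],[0,-0.006,0],0],
  [[0,0,0],[0,-0.006,0],0],
  [[0,0,0],[0,-0.006,0],0],
  [[0,0,0],[0,-0.006,0],0],
  [[0,0,0],[0,-0.006,0],0],
  [[0,0,0],[0,-0.005,0],0],
  [[0,0,0],[0,-0.004,0],0],
])

```text
time: 26.75
ee_pos: [0.5497, -0.033, 0.0072]
tcp_rot: [-180.0, 0.0, 156.8]
wrist_force: [-0.8, -0.1, -0.4]
opening: -0.0002
grasp_force: 0.4
```

Request:
servo_tool([
  [[0,0,0],[0,0,0],0],
  [[0,0,0],[-0.002,0,0],0],
  [[0,0,0],[-0.002,0,0],0],
  [[0,0,0],[-0.001,0,0],0],
  [[0,0,0],[0,0,0],0],
  [[0,0,0],[0,0,0],0],
])

```text
time: 27.35
ee_pos: [0.5546, -0.0342, 0.0072]
tcp_rot: [180.0, 0.0, 156.9]
wrist_force: [-1.0, -0.6, -0.6]
opening: -0.0004
grasp_force: 0.1
```

```bash
python3 fr.py
```

```text
TCP frame mm [ 18.  -43.2   7.2] [180.    0.  156.9] open -0.0003539044388022355 F [-1.  -0.6 -0.6]
```

Request:
servo_tool([
  [[0,0,0],[0.006,0,0],0],
  [[0,0,0],[0.006,0,0],0],
  [[0,0,0],[0,0,-0.04],0],
  [[0,0,0],[0,0,-0.04],0],
  [[0,0,0],[0.04,0.018,0],0],
  [[0,0,0],[0.04,0.018,0],0],
  [[0,0,0],[0.04,0.018,0],0],
  [[0,0,0],[0.04,0.018,0],0],
  [[0,0,0],[0.04,0.018,0],0],
  [[0,0,0],[0.04,0.018,0],0],
  [[0,0,0],[0,0,0],0],
  [[0,0,0],[0,0,0],0],
])

```text
time: 28.55
ee_pos: [0.3646, 0.1647, 0.0875]
tcp_rot: [180.0, 0.1, 157.0]
wrist_force: [-0.0, 0.1, 0.9]
opening: 0.0
grasp_force: 0.0
```

```bash
python3 seat.py
python3 - <<'E'
from fr import *
x=np.array([-.9193,.3935]);y=np.array([-.3935,-.9193])
for c in ("top","side"):
  im,d=camera(c)
  for n in ("button_left_tip","button_right_tip"):
    for r in mark_of(n,c):
        q=w(c,r["xyz"])[:2]-[.5542,-.081]; print(c,n,(1e3*np.array([q@x,q@y])).round(1),round(r["score"],2))
  if c=="top": cv2.imwrite("pics/final.png",np.hstack([cv2.resize(im[175:260,222:307,::-1],(590,590),interpolation=cv2.INTER_CUBIC)]))
  for n,s in (("tin",0),("glue",0),("gouge",0)): print(n,[w(c,r["xyz"]).round(3).tolist() for r in mark_of(n,c)[:1]])
E
```

```text
disc px 416 tilt [ 0.003 -0.013] z at centre 0.0337 range [ 0.516 -0.128] [ 0.6  -0.04]
flat z 0.0349
grey px 6 at [-0.044  0.005]
TCP frame mm [ 270.2 -150.9   87.4] [180.    0.  156.9] open 0.0002021194385138563 F [ 0.2  0.5 -0.2]
top button_left_tip [ 0.5 42.4] 0.45
top button_right_tip [ -1.5 -35.4] 0.45
tin [[0.507, 0.346, -0.001]]
glue [[0.625, 0.345, 0.001]]
gouge [[0.503, -0.323, 0.002]]
side button_left_tip [-3.4 37.2] 0.45
side button_right_tip [ 215.1 -372.1] 0.68
side button_right_tip [ -4.8 -34.5] 0.63
side button_right_tip [  98.4 -415.8] 0.15
tin [[0.508, 0.346, 0.001]]
glue [[0.625, 0.336, 0.002]]
gouge [[0.501, -0.329, 0.001]]
```

View pics/final.png

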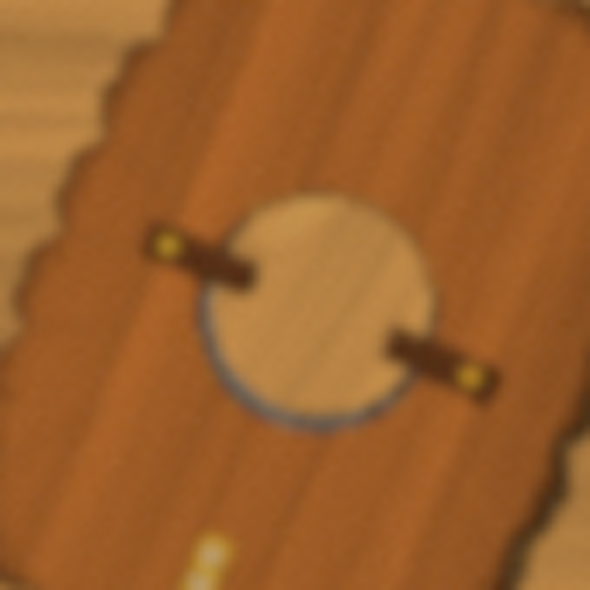

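The disc lies flat in the recess, with an even grey crescent at (320,420). Both buttons, screws at (168,245) and (471,377), point along the screw line into the middle to within about 3°.

```bash
python3 -c "
from workcell import *
print(job_done())"
```

```text
the job is handed in; nothing more can be done
None
```

The disc lies flat in the recess and both turn buttons point straight in over it to within about 3°; the tin, the bottle and the gouge were not touched, and I handed the job in at about 29 s.

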